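Make up the carton tray and pack the ordered kind

TASK

Lift the sanding block off the half-folded carton tray and lay it flat on the bench well clear of the tray, then raise all four sides of the tray fully upright while it is still empty. Then look which sample, stop block or screwdriver, lies in the framed place of the sample board, and lay every loose piece of that kind from the bench flat inside the tray, sides still upright. Leave the pieces of the other kind where they lie, and do not disturb the samples, the stapler or the ring of tape.

Things in the scene. Friction and masses are not known exactly. Their poses are not given: they have to be found in the camera images.
- tray: The carton tray: brown cardboard floor 200 mm along its x, 230 mm along its y, fixed to a slightly smaller plywood board on the bench. Origin at the floor's centre, at bench height; the cardboard floor's upper face is 10 mm above the bench (z up). Its four sides are hinged along the floor's four edges; yaw differs from run to run.
- tray_floor (a point): Centre of the tray floor's upper face; axes as the tray's.
- side_front (a joint): Angle of the tray's front side: cardboard, 4 mm thick (outward), 55 mm high, 228 mm long, hinged along the floor's edge at tray x = -100 mm, 10 mm above the bench. 0 = folded out flat to the tray's -x, 1.57 = upright, stop at 1.6; starts at 0.7 to 1.1. Stiff crease: it stays where put; push the free edge (1 N) inward and up along its arc (a level push may jam).
- edge_front (a point): Middle of the free edge of the front side (55 mm from its crease).
- side_back (a joint): Angle of the tray's back side: cardboard, 4 mm thick (outward), 55 mm high, 228 mm long, hinged along the floor's edge at tray x = +100 mm, 10 mm above the bench. 0 = folded out flat to the tray's +x, 1.57 = upright, stop at 1.6; starts at 0.7 to 1.1. Stiff crease: it stays where put; push the free edge (1 N) inward and up along its arc (a level push may jam).
- edge_back (a point): Middle of the free edge of the back side (55 mm from its crease).
- side_left (a joint): Angle of the tray's left side: cardboard, 4 mm thick (outward), 55 mm high, 198 mm long, hinged along the floor's edge at tray y = +115 mm, 10 mm above the bench. 0 = folded out flat to the tray's +y, 1.57 = upright, stop at 1.6; starts at 0.7 to 1.1. Stiff crease: it stays where put; push the free edge (1 N) inward and up along its arc (a level push may jam).
- edge_left (a point): Middle of the free edge of the left side (55 mm from its crease).
- side_right (a joint): Angle of the tray's right side: cardboard, 4 mm thick (outward), 55 mm high, 198 mm long, hinged along the floor's edge at tray y = -115 mm, 10 mm above the bench. 0 = folded out flat to the tray's -y, 1.57 = upright, stop at 1.6; starts at 0.7 to 1.1. Stiff crease: it stays where put; push the free edge (1 N) inward and up along its arc (a level push may jam).
- edge_right (a point): Middle of the free edge of the right side (55 mm from its crease).
- sanding_block: Plain brown sanding block, 63 x 101 x 34 mm (x, y, z), 0.09 kg, lying flat on the tray floor at the start. Origin at the centre of its underside.
- stop_1: Wooden stop block, plain pale wood, 35 x 90 x 18 mm (x, y, z), 0.09 kg. Origin at the centre of its underside, long axis y. One of two or three lying about on the bench beside the tray among the screwdrivers; absent in some runs.
- stop_2: Wooden stop block, plain pale wood, 35 x 90 x 18 mm (x, y, z), 0.09 kg. Origin at the centre of its underside, long axis y. One of two or three lying about on the bench beside the tray among the screwdrivers; absent in some runs.
- stop_3: Wooden stop block, plain pale wood, 35 x 90 x 18 mm (x, y, z), 0.09 kg. Origin at the centre of its underside, long axis y. One of two or three lying about on the bench beside the tray among the screwdrivers; absent in some runs.
- driver_1: Screwdriver with a fat orange handle, 190 mm long along its y, 0.07 kg. Origin at mid-length on its underside (the axis is 12 mm higher); the handle, 26 mm wide and 25 mm high, runs from y = +3 to +95 mm, the 6 mm thick blade from there to y = -95 mm. Two or three lie on the bench beside the tray; may be absent. Well held at y = +35 mm; it may roll.
- driver_2: Screwdriver with a fat orange handle, 190 mm long along its y, 0.07 kg. Origin at mid-length on its underside (the axis is 12 mm higher); the handle, 26 mm wide and 25 mm high, runs from y = +3 to +95 mm, the 6 mm thick blade from there to y = -95 mm. Two or three lie on the bench beside the tray; may be absent. Well held at y = +35 mm; it may roll.
- driver_3: Screwdriver with a fat orange handle, 190 mm long along its y, 0.07 kg. Origin at mid-length on its underside (the axis is 12 mm higher); the handle, 26 mm wide and 25 mm high, runs from y = +3 to +95 mm, the 6 mm thick blade from there to y = -95 mm. Two or three lie on the bench beside the tray; may be absent. Well held at y = +35 mm; it may roll.
- sample_board: Plywood board 130 x 240 x 12 mm (x, y, z) fixed on the bench at the far left of the work, origin at the centre of its underside. It has two places side by side, one with a raised dark wooden frame (8 mm high), the other bare; a sample lies in each.
- framed_place (a point): Centre of the framed place, on the board's upper face, at the board's x = -30 mm (the half nearer the robot). The sample in here shows the kind to pack now.
- open_place (a point): Centre of the bare place without frame, on the board's upper face, at the board's x = +30 mm.
- sample_stop: Sample: a wooden stop block like the others, on the sample board. Origin at the centre of its underside.
- sample_driver: Sample: an orange screwdriver like the others, on the sample board. Origin at mid-length on its underside.
- stapler: Bystander: red desk stapler, 34 x 153 x 46 mm, beyond the tray.
- tape_ring: Bystander: flat ring of pale masking tape, 103 x 101 x 25 mm, beyond the tray on the right.

How it is judged:
By the outcome, as a careful person would: the job done as asked, in the order asked, and still so for the second after the job is handed in, with the robot touching nothing.
Of stop_1, stop_2, stop_3 only 2 to 3 are there at a start; the rules pass over those that are not, and their reading is None.
Of driver_1, driver_2, driver_3 only 2 to 3 are there at a start; the rules pass over those that are not, and their reading is None.
At some moment in a run one of stop_1, stop_2, stop_3 may be knocked a few centimetres aside while the robot is not near it.
Once in a run the grip may slacken for a moment while it holds something.
It also fails if it takes over 208 s, if anything falls off the work surface, if the arm or the gripper's body presses on something with over 40 N, if the wrist force passes 120 N, or if a joint passes its speed limit or range.

ROBOT

A 6-joint arm with a two-finger parallel gripper is mounted at the origin on a cart in front of the work surface, level with it; the furniture and walls round the work are solid. World frame = base frame: x ahead of the robot, y to its left, z up, the work surface at z = 0. Lengths are in mm, angles in rad, forces in N, time in s.
With the tool pointing down it reaches from about 350 to 950 mm from the base axis. Payload 17.4 kg.
Tool frame: the origin (TCP) lies at the very end of the fingers, on their centre line; the grasp point (between the pads) lies 19 mm behind it; z points along the fingers, y is the line along which they close (so a half turn about z gives the same grasp; the last joint's range is limited). The gripper opens to 93 mm and grips with 3 to 60 N. Pads are 15 mm wide; open, the fingers measure 128 mm over their backs; the gripper's body (75 mm by 188 mm) begins 65 mm behind the grasp point.
Start: joints at [-1.156, 0.116, 1.442, -0, 1.584, -0.038], TCP at [295.294, -606.987, 218.646] pointing down, gripper open.
Joint ranges: [-2.83, 2.83], [-0.83, 2.19], [0.07, 2.5], [-1.14, 4.28], [0.01, 3], [-2.97, 2.97]. Speed limits (rad/s): [1.89, 1.89, 2.22, 3.14, 3.14, 3.14].

INTERFACE

Orientations are given as a 3x3 rotation matrix whose columns are the frame's x, y, z axes.
In Python, from station import ctrl gives the robot as it stands.
- The arm moves only by the shell command python3 -m jog 'ROWS' [OPENING] [FORCE]. ROWS is JSON, one flat list of numbers, 6 for each row, row after row: the shift along the tool's x, y, z in cm, then the turn, a rotation vector about the tool's x, y, z in degrees. In form: [x, y, z, ax, ay, az, x, y, z, ax, ay, az, ...]. A call has 1 to 10 rows; each row shifts and turns the commanded pose from where the row before left it, along the tool's axes as they then stand; what a row does not reach is not made up. A row lasts 1/12 s, in which the tool goes at most 41.7 mm and 7.16 degrees, less where a joint would pass 70% of its speed; a pose out of reach is approached as far as the arm can. A call is refused whole if a number of a shift passes 4.17 or a number of a turn 7.16, either way. A call with a gripper value outside its range is refused whole. OPENING is the opening, from 0 (shut) to 1 (fully open), set as the call begins (- or left out, the last holds). The fingers move at their own pace and stop on an object; FORCE is the grip in N (left out, the last holds). Time passes only in rows, so rows that do not move let the fingers close. It gives the time, the measured TCP pose, the force, the opening and the grip force at its end, in the units of the state.
- ctrl.read_state(): the state, without advancing time (a new reading comes with each control period).
- ctrl.get_image(name): name is "scene" or "side" or "wrist"; returns (picture, depth): 384x512x3 uint8, red, green, blue; 384x512 float32, mm along the optical axis (not along the pixel's ray), 0 where there is no reading.
- ctrl.get_calibration(name): a dict with "camera_matrix" (3x3 intrinsics, pixels), "k1" (the pictures are not rectified: a ray, as slopes to the right and down, at radius r is drawn at 1 + k1 r^2 times it, then the intrinsics apply), "world_to_cam" (4x4, takes a point from world to camera coordinates); the wrist camera has in their place "mount" (4x4, takes a point from camera to tool coordinates, whose origin is the TCP and whose axes are the flange's). Camera axes: x right, y up, looking along -z (the intrinsics and any distortion apply to the point x, -y, -z); pixel columns grow to the right and rows downward; lengths in mm; the calibration is good to about 2 mm. A picture is of the moment at which its call begins: read the wrist's pose just before it. get_calibration takes no time and is no camera call.
- ctrl.job_done(): hands the job in; it is judged then, once.
The state is a dict: "t": time; "joint_positions": joint angles; "joint_vel": joint speeds; "tau": joint torques, N m; "tool_pos": TCP position; "eef_rot": TCP orientation; "contact_force": force on the tool from outside, world axes, zero at the start; "moment": the same for the moment, N m; "opening": finger opening in mm; "grasp_force": force on a finger pad.
Only numpy, scipy, OpenCV 4.12 (cv2) and the standard library are available. Lean on these libraries where they do the work, as an engineer would, in place of code of your own. Each camera call takes 0.05 s, during which the arm holds its last target. There are 200 camera calls.

## Working session

There is one attempt and no reset: what is moved stays moved. The work goes in short steps, Python scripts to look and compute and a shell command to move; the robot and the scene stay as the last step left them, time stands still between calls to the robot, and variables do not carry over. Pictures are saved under pics/ and viewed, at most 14 in all, crops included, and the job is handed in when it is done.

```bash
mkdir -p pics; ls; cat > h.py <<'E'
import numpy as np, cv2
from station import ctrl
def grab(name,fn=None):
    s=ctrl.read_state(); im,d=ctrl.get_image(name)
    if fn: cv2.imwrite('pics/'+fn,im[:,:,::-1])
    return im,d,s
def cloud(name,d,s):
    c=ctrl.get_calibration(name);K=np.array(c['camera_matrix']);k1=c['k1']
    h,w=d.shape;u,v=np.meshgrid(np.arange(w),np.arange(h))
    p=cv2.undistortPoints(np.stack([u.ravel(),v.ravel()],1).astype(np.float64)[:,None],K,np.array([k1,0,0,0.]))[:,0]
    z=d.ravel();P=np.stack([p[:,0]*z,-p[:,1]*z,-z,np.ones_like(z)],1)
    if 'mount' in c:
        T=np.eye(4);T[:3,:3]=s['eef_rot'];T[:3,3]=s['tool_pos'];M=T@np.array(c['mount'])
    else: M=np.linalg.inv(np.array(c['world_to_cam']))
    X=(P@M.T)[:,:3];X[z<=0]=np.nan
    return X.reshape(h,w,3)
E
python3 - <<'E'
from h import *
a,d,s=grab('scene','scene0.png');b,d2,_=grab('side','side0.png')
np.savez('c0.npz',im=a,X=cloud('scene',d,s),im2=b,X2=cloud('side',d2,s))
print({k:np.round(v,3) for k,v in s.items()});c=ctrl.get_calibration('scene');print(c,ctrl.get_calibration('wrist'))
E
```

```text
pics
{'t': np.float64(0.0), 'joint_positions': array([-1.156,  0.117,  1.442, -0.   ,  1.584, -0.038]), 'joint_vel': array([-0.   , -0.001, -0.002,  0.002,  0.001,  0.001]), 'tau': array([-1.0000e-03, -7.2126e+01, -6.2262e+01,  7.8000e-02,  2.4000e-02,
       -0.0000e+00]), 'tool_pos': array([ 295.19 , -606.806,  217.884]), 'eef_rot': array([[ 0.899,  0.437, -0.001],
       [ 0.437, -0.899,  0.001],
       [-0.   , -0.001, -1.   ]]), 'contact_force': array([-0.343,  0.062, -0.36 ]), 'moment': array([ 0.034, -0.015,  0.005]), 'grasp_force': np.float64(0.0), 'opening': np.float64(92.619)}
{'camera_matrix': array([[365.02396112,   0.        , 251.82934057],
       [  0.        , 365.02396112, 191.62382237],
       [  0.        ,   0.        ,   1.        ]]), 'k1': -0.0011704854894946553, 'world_to_cam': array([[ 6.90957096e-01, -7.22774914e-01,  1.32179720e-02,
        -3.53537511e+02],
       [ 3.96540956e-01,  3.94246055e-01,  8.29050854e-01,
        -2.96947241e+02],
       [-6.04428293e-01, -5.67597104e-01,  5.59016964e-01,
        -8.58883426e+02],
       [ 0.00000000e+00,  0.00000000e+00,  0.00000000e+00,
         1.00000000e+00]])} {'camera_matrix': array([[295.27814852,   0.        , 255.35211756],
       [  0.        , 295.27814852, 190.95696889],
       [  0.        ,   0.        ,   1.        ]]), 'k1': -0.0470150753579431, 'mount': array([[ 2.00667890e-04,  9.69526433e-01,  2.44986644e-01,
         6.77782980e+01],
       [ 9.99999685e-01, -3.82730602e-04,  6.95546523e-04,
        -5.17966018e-01],
       [ 7.68114625e-04,  2.44986427e-01, -9.69526204e-01,
        -1.65869919e+02],
       [ 0.00000000e+00,  0.00000000e+00,  0.00000000e+00,
         1.00000000e+00]])}
```

View pics/scene0.png

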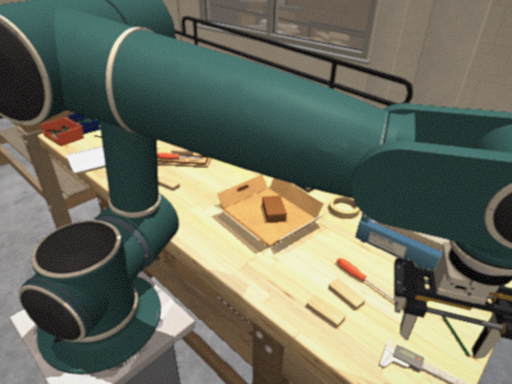

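View pics/side0.png

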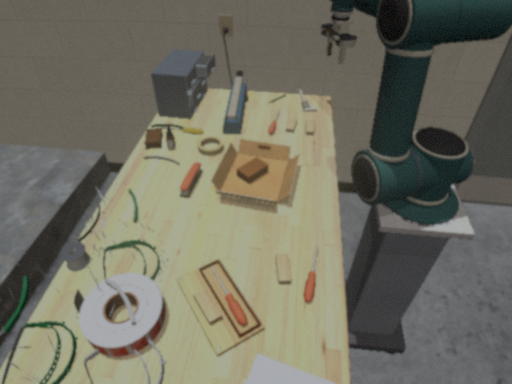

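The side view shows the screwdriver in the frame (232,295), with drivers at (273,122) and (312,275), stops at (291,122), (310,125) and (283,268), and the tray near (255,175). I'll make a top-down map from it to measure.

```bash
cat >> h.py <<'E'
def ortho(name,im,z0=0,x0=250,x1=850,y0=-650,y1=600,m=2.0):
    # map of plane z=z0; image right = -y, up = +x
    c=ctrl.get_calibration(name);W=np.array(c['world_to_cam'])
    xs=np.arange(x1,x0,-m);ys=np.arange(y1,y0,-m);Y,X=np.meshgrid(ys,xs)
    P=np.stack([X,Y,np.full_like(X,z0),np.ones_like(X)],-1)@W.T
    p=np.stack([P[...,0],-P[...,1],-P[...,2]],-1)
    q=cv2.projectPoints(p.reshape(-1,3),np.zeros(3),np.zeros(3),np.array(c['camera_matrix']),np.array([c['k1'],0,0,0.]))[0].reshape(X.shape+(2,)).astype(np.float32)
    return cv2.remap(im,q,None,cv2.INTER_LINEAR)
def blobs(X,mask,amin=15):
    n,L,st,_=cv2.connectedComponentsWithStats(mask.astype(np.uint8));out=[]
    for i in range(1,n):
        if st[i,4]<amin: continue
        p=X[L==i];p=p[~np.isnan(p[:,0])]
        if len(p)<5: continue
        (cx,cy),(a,b),ang=cv2.minAreaRect(p[:,:2].astype(np.float32))
        out.append((st[i,:5].tolist(),np.round([cx,cy,a,b,ang],1).tolist(),np.round(np.percentile(p[:,2],[5,50,95]),1).tolist()))
    return out
E
python3 - <<'E'
from h import *
f=np.load('c0.npz');o=ortho('side',f['im2'],5,m=1.6);cv2.imwrite('pics/ortho0.png',o[:,:,::-1]);print(o.shape)
hsv=cv2.cvtColor(f['im2'],cv2.COLOR_RGB2HSV);X=f['X2']
m=((hsv[...,0]<12)&(hsv[...,1]>150)&(hsv[...,2]>130))
print('orange',*blobs(X,m),sep='\n')
inb=(X[...,0]>200)&(X[...,0]<900)&(abs(X[...,1])<700)&(X[...,2]>9)&(X[...,2]<90)
print('raised',*blobs(X,inb,30),sep='\n')
E
```

```text
(375, 782, 3)
orange
([309, 289, 4, 12, 19], [368.9, 444.6, 32.4, 4.6, 72.5], [17.0, 20.2, 22.9])
([230, 305, 16, 19, 62], [550.5, 529.6, 15.5, 56.7, 55.8], [25.5, 30.5, 36.2])
raised
([190, 77, 18, 37, 221], [884.5, -510.2, 30.5, 271.4, 0.1], [14.2, 40.9, 87.3])
([223, 80, 26, 55, 666], [704.4, -452.4, 85.0, 367.6, 3.2], [15.5, 60.9, 82.4])
([299, 90, 18, 20, 101], [412.1, -601.1, 58.0, 192.3, 24.2], [9.2, 12.7, 17.5])
([269, 111, 10, 23, 78], [527.9, -386.9, 190.5, 25.7, 81.7], [10.4, 18.9, 25.7])
([285, 118, 12, 14, 110], [460.0, -372.3, 96.6, 35.5, 81.1], [11.3, 17.2, 20.1])
([306, 120, 8, 14, 102], [379.3, -365.7, 30.5, 92.8, 0.2], [11.7, 17.8, 20.8])
([185, 128, 19, 7, 92], [858.7, -264.2, 25.9, 80.4, 82.2], [10.8, 19.0, 25.8])
([198, 137, 26, 18, 270], [769.3, -175.1, 101.0, 99.4, 79.8], [10.1, 22.3, 27.7])
([211, 138, 88, 65, 3980], [563.1, -18.7, 306.7, 269.7, 83.1], [10.2, 20.5, 53.2])
([180, 162, 21, 34, 336], [791.0, 41.3, 149.0, 30.9, 83.3], [10.8, 43.1, 48.5])
([352, 177, 18, 28, 100], [226.8, 94.9, 13.1, 117.5, 23.8], [59.6, 73.0, 88.8])
([81, 239, 85, 143, 5036], [832.4, 525.3, 187.3, 416.6, 17.2], [14.8, 52.9, 55.9])
([303, 245, 15, 57, 332], [366.1, 368.2, 191.0, 26.6, 82.6], [12.0, 19.3, 24.6])
([275, 253, 16, 30, 376], [447.9, 364.5, 35.1, 92.9, 10.3], [13.5, 18.1, 21.0])
([177, 259, 87, 96, 4233], [605.3, 490.4, 131.6, 241.0, 38.9], [9.9, 12.9, 32.0])
([246, 354, 90, 30, 1351], [412.7, 635.0, 195.0, 63.5, 7.0], [9.8, 12.3, 15.3])
```

View pics/ortho0.png

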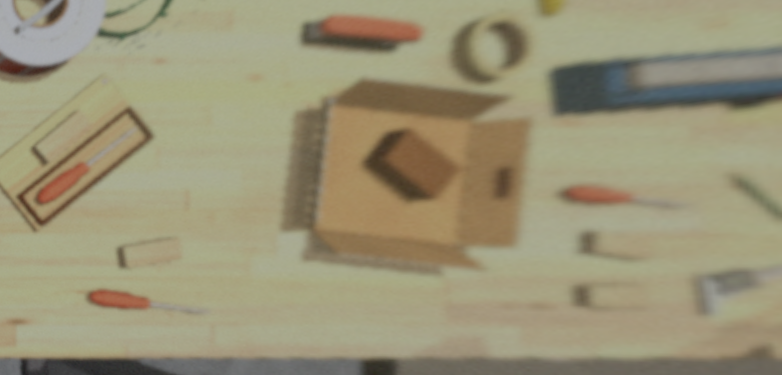

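The map confirms that the driver is in the frame. There are two loose drivers, right (528,-387) and left (366,368). Next I'll fit the tray and the block.

```bash
cat >> h.py <<'E'
from scipy.optimize import least_squares
def fit_tray(P,p0=(575,-31,-.105,.9,.9,.9,.9)):
    def res(p):
        c,s=np.cos(p[2]),np.sin(p[2]);q=(P[:,:2]-p[:2])@np.array([[c,-s],[s,c]]);z=P[:,2]-10
        D=[np.hypot(np.maximum(np.hypot(np.maximum(abs(q[:,0])-100,0),np.maximum(abs(q[:,1])-115,0)),0),z)]
        for u,v,L,o,a in((-q[:,0],q[:,1],114,100,p[3]),(q[:,0],q[:,1],114,100,p[4]),(q[:,1],q[:,0],99,115,p[5]),(-q[:,1],q[:,0],99,115,p[6])):
            e=u-o;t=e*np.cos(a)+z*np.sin(a);n=-e*np.sin(a)+z*np.cos(a)
            D.append(np.sqrt((t-np.clip(t,0,55))**2+(n-np.clip(n,-4,0))**2+np.maximum(abs(v)-L,0)**2))
        return np.min(D,0)
    r=least_squares(res,p0,loss='soft_l1',f_scale=2,x_scale=[10,10,.1,.2,.2,.2,.2]);return r.x,np.median(res(r.x))
def go(x,y,z,yaw):
    """yaw deg of tool x in world; turns first, then shift in the new axes (cm)"""
    s=ctrl.read_state();R=np.array(s['eef_rot']);p=np.array(s['tool_pos'])
    y0=np.degrees(np.arctan2(R[1,0],R[0,0]));d=(yaw-y0+180)%360-180
    D=np.array([x,y,z])-p
    def tf(a): a=np.radians(a);return np.round([(D[0]*np.cos(a)+D[1]*np.sin(a))/10,(D[0]*np.sin(a)-D[1]*np.cos(a))/10,-D[2]/10],2)
    print('t %.1f'%s['t'],'pos',np.round(p,1),'yaw %.1f'%y0,'tilt',np.round(R[:2,2],3),'j6 %.2f'%s['joint_positions'][5],'F',np.round(s['contact_force'],1),'open %.1f grip %.1f'%(s['opening'],s['grasp_force']))
    print('turn az %.1f'%(-d),'then shift',tf(yaw),' | or shift first',tf(y0))
E
python3 - <<'E'
from h import *
f=np.load('c0.npz')
for k in('X2','X'):
    X=f[k];m=(abs(X[...,0]-575)<150)&(abs(X[...,1]+31)<165)&(X[...,2]>6.5)&(X[...,2]<75)
    P=X[m];b=(np.hypot(P[:,0]-575,P[:,1]+45)<75)&(P[:,2]>14)
    print(k,m.sum(),np.round(fit_tray(P[~b])[0],3),fit_tray(P[~b])[1])
    t=P[b&(P[:,2]>38)];print('block',len(t),np.median(t[:,2]),cv2.minAreaRect(t[:,:2].astype(np.float32)))
go(560,-50,30,40)
E
```

```text
X2 4061 [ 5.68291e+02 -1.91520e+01 -1.15000e-01  9.09000e-01  1.13300e+00
  9.30000e-01  9.82000e-01] 0.8439604982527271
block 348 45.74902761952893 ((580.1224975585938, -28.197711944580078), (102.61727905273438, 64.92608642578125), 51.357139587402344)
X 4611 [ 5.67021e+02 -2.35280e+01 -1.11000e-01  9.00000e-01  1.09700e+00
  8.67000e-01  1.04600e+00] 0.7431776204711831
block 394 45.29128729925867 ((580.532958984375, -28.360885620117188), (104.35930633544922, 62.61439514160156), 52.815433502197266)
t 0.1 pos [ 295.2 -606.8  218. ] yaw 25.9 tilt [-0.     0.001] j6 -0.04 F [ 0.4 -1.2 -0.3] open 93.0 grip 0.0
turn az -14.1 then shift [ 56.08 -25.63  18.8 ]  | or shift first [ 48.17 -38.49  18.8 ]
```

```bash
python3 -m jog '[0,0,0,0,0,-6.5,0,0,0,0,0,-6.5,0,0,0,0,0,-6.5,0,0,0,0,0,-6.6]' 1 25
python3 -c "
from h import *
go(580,-28,130,52)"
```

```text
t: 0.43
tool_pos: [295.2, -606.9, 218.2]
eef_rot: [[0.611, 0.792, -0.0], [0.792, -0.611, 0.001], [0.0, -0.001, -1.0]]
contact_force: [0.2, 0.7, 0.4]
opening: 93.4
grasp_force: 0.0
t 0.4 pos [ 295.2 -606.9  218.2] yaw 52.4 tilt [-0.     0.001] j6 -0.50 F [0.2 0.7 0.4] open 93.4 grip 0.0
turn az 0.4 then shift [ 63.15 -13.2    8.82]  | or shift first [ 63.23 -12.8    8.82]
```

```bash
python3 -m jog '[3.5,-0.73,0.4,0,0,0,3.5,-0.73,0.4,0,0,0,3.5,-0.73,0.4,0,0,0,3.5,-0.73,0.4,0,0,0,3.5,-0.73,0.4,0,0,0,3.5,-0.73,0.4,0,0,0,3.5,-0.73,0.4,0,0,0,3.5,-0.73,0.4,0,0,0,3.5,-0.73,0.4,0,0,0]' >/dev/null
python3 -m jog '[3.5,-0.73,0.4,0,0,0,3.5,-0.73,0.4,0,0,0,3.5,-0.73,0.4,0,0,0,3.5,-0.73,0.4,0,0,0,3.5,-0.73,0.4,0,0,0,3.5,-0.73,0.4,0,0,0,3.5,-0.73,0.4,0,0,0,3.5,-0.73,0.4,0,0,0,0,0,0,0,0,0]' >/dev/null
python3 - <<'E'
from h import *
a,d,s=grab('wrist','w1.png');X=cloud('wrist',d,s);t=X[(abs(X[...,2]-44)<5)&(np.hypot(X[...,0]-580,X[...,1]+28)<80)]
print(len(t),np.median(t[:,2]),cv2.minAreaRect(t[:,:2].astype(np.float32)))
a,d,s=grab('side');X=cloud('side',d,s)
go(580,-28,16,52)
E
```

```text
7193 43.82438137952187 ((583.0648803710938, -27.40399169921875), (99.84305572509766, 62.250389099121094), 51.78766632080078)
t 2.0 pos [563.4 -60.5 150. ] yaw 52.2 tilt [-0.001  0.   ] j6 0.51 F [-0.1 -0.8 -0.8] open 93.1 grip 0.0
turn az 0.2 then shift [ 3.58 -0.69 13.4 ]  | or shift first [ 3.58 -0.68 13.4 ]
```

View pics/w1.png

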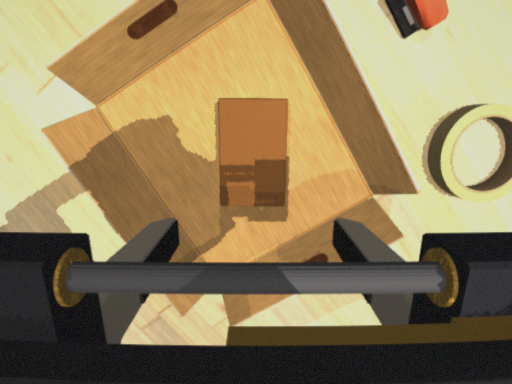

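The wrist view shows the block squarely between the fingers (218-288, 98-220). I'll descend, grasp and lift.

```bash
python3 -m jog '[1.9,-0.26,2,0,0,0,1.86,-0.26,2,0,0,0,0,0,3,0,0,0,0,0,3,0,0,0,0,0,2,0,0,0,0,0,1.4,0,0,0,0,0,0,0,0,0]' >/dev/null
python3 -m jog '[0,0,0,0,0,0,0,0,0,0,0,0,0,0,0,0,0,0,0,0,0,0,0,0,0,0,0,0,0,0,0,0,0,0,0,0]' 0.3 25
python3 -m jog '[0,0,-2,0,0,0,0,0,-3,0,0,0,0,0,-3,0,0,0,0,0,-3,0,0,0,0,0,0,0,0,0]'
python3 -c "
from h import *
go(600,250,125,83.5)"
```

```text
t: 3.12
tool_pos: [582.8, -28.7, 17.5]
eef_rot: [[0.615, 0.788, 0.001], [0.788, -0.615, -0.0], [0.001, 0.001, -1.0]]
contact_force: [-1.1, -1.5, 3.8]
opening: 61.8
grasp_force: 25.0
t: 3.53
tool_pos: [584.5, -28.8, 133.3]
eef_rot: [[0.615, 0.789, 0.008], [0.789, -0.615, -0.001], [0.004, 0.007, -1.0]]
contact_force: [1.1, -0.3, -0.1]
opening: 61.2
grasp_force: 25.0
t 3.5 pos [584.5 -28.8 133.3] yaw 52.1 tilt [ 0.008 -0.001] j6 0.57 F [ 1.1 -0.3 -0.1] open 61.2 grip 25.0
turn az -31.4 then shift [27.88 -1.62  0.83]  | or shift first [ 22.94 -15.92   0.83]
```

```bash
python3 -m jog '[2.87,-2,0,0,0,0,2.87,-2,0,0,0,0,2.87,-2,0,0,0,0,2.87,-2,0,0,0,0,2.87,-2,0,0,0,0,2.87,-2,0,0,0,0,2.87,-2,0,0,0,0,2.87,-2,0,0,0,0,0,0,0,0,0,-6.3,0,0,0,0,0,-6.3]' >/dev/null
python3 -m jog '[0,0,0,0,0,-6.3,0,0,0,0,0,-6.3,0,0,3,0,0,-6.3,0,0,3,0,0,0,0,0,2,0,0,0,0,0,0,0,0,0]'
python3 -c "
from h import *
go(600,250,8,83.5)"
```

```text
t: 4.87
tool_pos: [595.2, 250.0, 41.5]
eef_rot: [[0.112, 0.994, -0.006], [0.994, -0.112, -0.002], [-0.003, -0.006, -1.0]]
contact_force: [-1.2, -0.7, -1.7]
opening: 61.9
grasp_force: 25.0
t 4.9 pos [595.2 250.   41.5] yaw 83.5 tilt [-0.006 -0.002] j6 0.47 F [-1.2 -0.7 -1.7] open 61.9 grip 25.0
turn az 0.0 then shift [0.06 0.47 3.35]  | or shift first [0.06 0.47 3.35]
```

```bash
python3 -m jog '[0,0,1.5,0,0,0,0,0,1,0,0,0,0,0,0.4,0,0,0,0,0,0,0,0,0,0,0,0,0,0,0]'
```

```text
t: 5.28
tool_pos: [597.8, 250.9, 18.2]
eef_rot: [[0.112, 0.994, 0.001], [0.994, -0.112, 0.0], [0.0, 0.001, -1.0]]
contact_force: [-0.3, 0.2, -0.5]
opening: 62.1
grasp_force: 25.0
```

```bash
python3 -m jog '[0,0,0.6,0,0,0,0,0,0.3,0,0,0,0,0,0,0,0,0,0,0,0.1,0,0,0,0,0,0,0,0,0]'
python3 -m jog '[0,0,0,0,0,0,0,0,0,0,0,0,0,0,0,0,0,0,0,0,-2,0,0,0,0,0,-4,0,0,0,0,0,-4,0,0,0,0,0,-3,0,0,0,0,0,-2,0,0,0,0,0,0,0,0,0]' 1
python3 - <<'E'
from h import *
a,d,s=grab('side');X=cloud('side',d,s);t=X[(abs(X[...,2]-34)<6)&(np.hypot(X[...,0]-598,X[...,1]-251)<90)]
print(len(t),np.median(t[:,2]),cv2.minAreaRect(t[:,:2].astype(np.float32)))
go(430,-22,250,-6.5)
E
```

```text
t: 5.7
tool_pos: [597.5, 250.8, 7.7]
eef_rot: [[0.112, 0.994, 0.0], [0.994, -0.112, 0.0], [0.0, 0.0, -1.0]]
contact_force: [0.6, 0.1, -0.8]
opening: 62.3
grasp_force: 25.0
t: 6.45
tool_pos: [599.0, 251.4, 163.4]
eef_rot: [[0.112, 0.994, 0.007], [0.994, -0.112, 0.003], [0.003, 0.006, -1.0]]
contact_force: [0.6, -0.8, 1.5]
opening: 93.0
grasp_force: 0.0
559 34.914401982369554 ((596.2015380859375, 251.1549072265625), (102.9011001586914, 62.46009063720703), 83.1785888671875)
t 6.5 pos [598.4 251.1 160.4] yaw 83.5 tilt [0.004 0.001] j6 0.47 F [-1.1 -0.1 -0.9] open 92.7 grip 0.0
turn az 90.0 then shift [-13.64  29.04  -8.96]  | or shift first [-29.03 -13.66  -8.96]
```

Sanding block is flat on the bench, top at 34 mm. Now I'll look down on the tray and close the fingers.

```bash
python3 -m jog '[-2.9,-1,-1.5,0,0,0,-2.9,-1,-1.5,0,0,0,-2.9,-1,-1.5,0,0,0,-2.9,-1,-1.5,0,0,0,-2.9,-1,-1.5,0,0,0,-2.9,-1,-1.5,0,0,0,-2.9,-1,-1.5,0,0,0,-2.9,-1,-1.5,0,0,0,-2.7,-1,-1.5,0,0,0,-2.7,-0.7,-1.5,0,0,0]' 0 >/dev/null
python3 -m jog '[0,0,0,0,0,6.9,0,0,0,0,0,6.9,0,0,0,0,0,6.9,0,0,0,0,0,6.9,0,0,0,0,0,6.9,0,0,0,0,0,6.9,0,0,0,0,0,6.9,0,0,0,0,0,6.9,0,0,0,0,0,6.9,0,0,0,0,0,6.9]'>/dev/null
python3 -m jog '[0,0,0,0,0,7,0,0,0,0,0,7,0,0,0,0,0,7,0,0,0,0,0,0,0,0,0,0,0,0]' >/dev/null
cat > meas.py <<'E'
from h import *
import sys
ps=[]
for n in ('wrist','side'):
    a,d,s=grab(n,sys.argv[1] if n=='wrist' and len(sys.argv)>1 else None);X=cloud(n,d,s)
    P=X[(abs(X[...,0]-568)<148)&(abs(X[...,1]+22)<165)&(X[...,2]>6.5)&(X[...,2]<75)]
    if n=='wrist': P=P[(X[(abs(X[...,0]-568)<148)&(abs(X[...,1]+22)<165)&(X[...,2]>6.5)&(X[...,2]<75)][:,2]<75)]
    g=[1.3]*4 if len(sys.argv)>2 else [.9,1.1,.9,1.]
    r=fit_tray(P[::2],(568,-22,-.113,*g));print(n,len(P),np.round(r[0],3),r[1])
E
python3 meas.py w2.png; python3 -c "
from h import *
go(430,-10,100,-6.5)"
```

```text
wrist 38659 [ 5.69799e+02 -1.91860e+01 -1.16000e-01  8.69000e-01  1.16400e+00
  9.11000e-01  9.94000e-01] 0.18124595252893982
side 4064 [ 5.68769e+02 -1.91390e+01 -1.16000e-01  9.00000e-01  1.16100e+00
  9.27000e-01  9.79000e-01] 0.9846607223150272
t 8.7 pos [468.9 -22.5 307. ] yaw -6.2 tilt [-0.001  0.   ] j6 1.58 F [ 0.2 -0.  -0.2] open 0.7 grip 0.0
turn az 0.3 then shift [-4.01 -0.8  20.7 ]  | or shift first [-4.   -0.82 20.7 ]
```

View pics/w2.png

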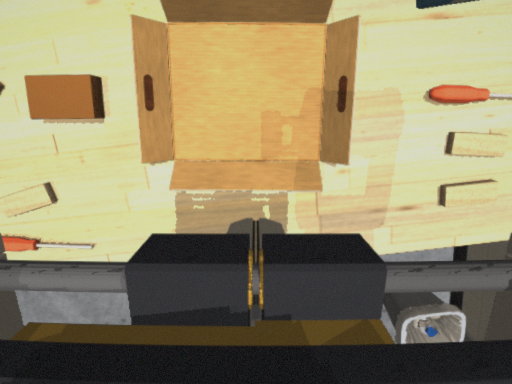

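The tray is clear in the wrist view: floor (170-325, 22-160), all four sides half folded. The fit gives centre (569.5,-19.2) and yaw -6.65°. I'll push the front side up first.

```bash
cat >> h.py <<'E'
def tr(x,y,z,yaw=0):
    c,s=np.cos(-.116),np.sin(-.116);go(569.5+c*x-s*y,-19.2+s*x+c*y,z,np.degrees(-.116)+yaw)
E
python3 -c "
from h import *
tr(-158,0,110)"
```

```text
t 8.7 pos [468.9 -22.5 307. ] yaw -6.2 tilt [-0.001  0.   ] j6 1.58 F [ 0.2 -0.  -0.2] open 0.7 grip 0.0
turn az 0.4 then shift [-5.85 -1.49 19.7 ]  | or shift first [-5.84 -1.53 19.7 ]
```

```bash
python3 -m jog '[-2,-0.5,2.7,0,0,0.4,-2,-0.5,3,0,0,0,-1.85,-0.5,3,0,0,0,0,0,4,0,0,0,0,0,4,0,0,0,0,0,3,0,0,0,0,0,3.5,0,0,0,0,0,3.5,0,0,0,0,0,1,0,0,0,0,0,0,0,0,0]'
python3 -c "
from h import *
tr(-158,0,30)"
```

```text
t: 9.52
tool_pos: [411.1, -0.7, 28.4]
eef_rot: [[0.993, -0.117, -0.004], [-0.117, -0.993, 0.0], [-0.004, 0.0, -1.0]]
contact_force: [-0.9, 0.7, 0.7]
opening: 0.5
grasp_force: 0.0
t 9.5 pos [411.1  -0.7  28.4] yaw -6.7 tilt [-0.004  0.   ] j6 1.62 F [-0.9  0.7  0.7] open 0.5 grip 0.0
turn az -0.1 then shift [ 0.15  0.01 -0.16]  | or shift first [ 0.15  0.01 -0.16]
```

```bash
python3 -m jog '[0.8,0,0,0,0,0,0.6,0,-0.2,0,0,0,0.5,0,-0.3,0,0,0,0.5,0,-0.3,0,0,0,0.5,0,-0.2,0,0,0,0.5,0,-0.2,0,0,0,0.5,0,-0.1,0,0,0,0.4,0,-0.1,0,0,0,0.3,0,0,0,0,0,0,0,0,0,0,0]'
python3 -m jog '[0.2,0,0,0,0,0,0,0,0,0,0,0,0,0,0,0,0,0]'
python3 meas.py ; python3 -c "
from h import *
tr(-110,0,40)"
```

```text
t: 10.35
tool_pos: [458.5, -6.3, 44.6]
eef_rot: [[0.993, -0.119, -0.001], [-0.119, -0.993, 0.0], [-0.001, 0.0, -1.0]]
contact_force: [-0.3, 0.4, 0.6]
opening: 0.2
grasp_force: 0.0
t: 10.6
tool_pos: [459.0, -6.4, 44.4]
eef_rot: [[0.993, -0.119, -0.003], [-0.119, -0.993, 0.0], [-0.003, 0.0, -1.0]]
contact_force: [-13.8, 2.0, 9.3]
opening: 0.5
grasp_force: 7.0
wrist 113990 [ 5.70725e+02 -1.91800e+01 -1.16000e-01  1.59500e+00  1.76400e+00
  9.36000e-01  1.01800e+00] 0.19534284694961457
side 3368 [ 5.66393e+02 -1.89580e+01 -1.25000e-01  1.55800e+00  1.11100e+00
  9.26000e-01  9.85000e-01] 1.0691156971813065
t 10.7 pos [459.   -6.4  44.4] yaw -6.9 tilt [-0.003  0.   ] j6 1.62 F [-13.9   1.1   9.1] open 0.6 grip 6.8
turn az -0.2 then shift [ 0.12 -0.    0.44]  | or shift first [ 0.12 -0.    0.44]
```

Front side is against its stop. Now the back.

```bash
python3 -m jog '[-1.5,0,0,0,0,0,-1.5,0,0,0,0,0,0,0,-4,0,0,0,0,0,-4,0,0,0,3,0,0,0,0,0,4,0,0,0,0,0,4,0,0,0,0,0,4,0,0,0,0,0,4,0,0,0,0,0,4,0,0,0,0,0]'>/dev/null
python3 -m jog '[4,0,0,0,0,0,2.6,0,0,0,0,0,0,0,0,0,0,0,0,0,0,0,0,0]'
python3 -c "
from h import *
tr(155,0,35)"
```

```text
t: 11.87
tool_pos: [724.9, -38.4, 123.2]
eef_rot: [[0.993, -0.12, -0.002], [-0.12, -0.993, 0.0], [-0.002, 0.0, -1.0]]
contact_force: [-0.9, 0.2, -0.3]
opening: 0.5
grasp_force: 0.0
t 11.9 pos [724.9 -38.4 123.2] yaw -6.9 tilt [-0.002  0.   ] j6 1.60 F [-0.9  0.2 -0.3] open 0.5 grip 0.0
turn az -0.2 then shift [-0.15 -0.11  8.82]  | or shift first [-0.15 -0.11  8.82]
```

```bash
python3 -m jog '[0,-0.1,3,0,0,0,0,0,3,0,0,0,0,0,2,0,0,0,0,0,0.7,0,0,0,0,0,0,0,0,0,-1,0,0,0,0,0,-1,0,-0.2,0,0,0]'
python3 -m jog '[-0.5,0,-0.3,0,0,0,-0.5,0,-0.2,0,0,0,-0.4,0,-0.2,0,0,0,-0.4,0,-0.1,0,0,0,-0.3,0,0,0,0,0,-0.2,0,0,0,0,0,-0.1,0,0,0,0,0,0,0,0,0,0,0,0,0,0,0,0,0]'
python3 -c "
from h import *
tr(111,0,35)"
```

```text
t: 12.45
tool_pos: [704.7, -34.9, 41.3]
eef_rot: [[0.993, -0.119, 0.002], [-0.119, -0.993, -0.0], [0.002, -0.0, -1.0]]
contact_force: [1.4, -1.5, 1.0]
opening: 0.6
grasp_force: 0.8
t: 13.2
tool_pos: [681.2, -32.0, 47.9]
eef_rot: [[0.993, -0.119, 0.001], [-0.119, -0.993, -0.0], [0.001, -0.0, -1.0]]
contact_force: [4.1, -0.4, 2.8]
opening: 0.4
grasp_force: 2.0
t 13.2 pos [681.2 -32.   47.9] yaw -6.9 tilt [ 0.001 -0.   ] j6 1.61 F [ 4.1 -0.4  2.8] open 0.4 grip 2.0
turn az -0.2 then shift [-0.15  0.02  1.29]  | or shift first [-0.15  0.02  1.29]
```

```bash
python3 -m jog '[-0.15,0,0,0,0,0,-0.1,0,0,0,0,0,0,0,0,0,0,0,0,0,0,0,0,0]'
python3 -m jog '[1.5,0,0,0,0,0,1.5,0,0,0,0,0,0,0,-4,0,0,0,0,0,-3.5,0,0,0,-2.5,-3.2,0,0,0,0,-2.5,-3.2,0,0,0,0,-2.5,-3.2,0,0,0,0,-2.5,-3.2,0,0,0,0,-2.5,-3.2,0,0,0,0,-1.5,-2.5,0,0,0,0]'>/dev/null
python3 -m jog '[0,0,0,0,0,0,0,0,0,0,0,0]'>/dev/null
python3 -c "
from h import *
tr(0,190,32)"
```

```text
t: 13.53
tool_pos: [680.8, -32.0, 48.0]
eef_rot: [[0.993, -0.119, 0.006], [-0.119, -0.993, -0.001], [0.006, -0.0, -1.0]]
contact_force: [23.8, -3.3, -7.0]
opening: 0.2
grasp_force: 11.6
t 14.5 pos [590.5 166.3 122.5] yaw -6.7 tilt [-0.001 -0.   ] j6 1.92 F [ 0.2 -0.3 -0.1] open 0.5 grip 0.0
turn az -0.1 then shift [ 0.06 -0.34  9.05]  | or shift first [ 0.06 -0.34  9.05]
```

```bash
python3 -m jog '[0,-0.35,3,0,0,0,0,0,3,0,0,0,0,0,2.5,0,0,0,0,0,0.5,0,0,0,0,0,0,0,0,0,0,1,0,0,0,0,0,1,-0.1,0,0,0,0,0.5,-0.3,0,0,0,0,0.5,-0.3,0,0,0,0,0.5,-0.3,0,0,0]'
python3 -m jog '[0,0.5,-0.2,0,0,0,0,0.4,-0.1,0,0,0,0,0.4,-0.1,0,0,0,0,0.3,0,0,0,0,0,0.2,0,0,0,0,0,0,0,0,0,0,0,0,0,0,0,0]'
python3 -c "
from h import *
tr(0,136,45)"
```

```text
t: 15.37
tool_pos: [587.9, 133.1, 44.2]
eef_rot: [[0.993, -0.12, 0.002], [-0.12, -0.993, 0.0], [0.002, -0.001, -1.0]]
contact_force: [0.9, 0.4, -0.1]
opening: 0.3
grasp_force: 0.4
t: 15.95
tool_pos: [585.1, 115.9, 46.3]
eef_rot: [[0.993, -0.119, -0.001], [-0.119, -0.993, -0.0], [-0.001, 0.0, -1.0]]
contact_force: [-0.6, -0.0, -0.0]
opening: 0.6
grasp_force: 0.0
t 15.9 pos [585.1 115.9  46.3] yaw -6.9 tilt [-0.001 -0.   ] j6 1.84 F [-0.6 -0.  -0. ] open 0.6 grip 0.0
turn az -0.2 then shift [ 0.01 -0.    0.13]  | or shift first [ 0.01 -0.    0.13]
```

```bash
for i in 1 2; do :; done; python3 -m jog '[0,0.2,0,0,0,0,0,0.2,0,0,0,0,0,0,0,0,0,0]'; python3 meas.py w3.png; python3 -c "
from h import *
tr(0,136,45)"
```

```text
t: 16.2
tool_pos: [584.7, 111.9, 46.6]
eef_rot: [[0.993, -0.119, -0.0], [-0.119, -0.993, 0.0], [-0.0, -0.0, -1.0]]
contact_force: [-0.9, 1.0, 0.1]
opening: 0.5
grasp_force: 0.3
wrist 54642 [ 5.68595e+02 -1.34140e+01 -1.46000e-01  1.99000e+00  1.60600e+00
  1.61800e+00  1.00000e+00] 0.3991093452433745
side 2070 [ 5.65576e+02 -2.00300e+01 -1.14000e-01  7.93500e+00  7.85200e+00
  7.86300e+00  9.96000e-01] 0.48079569932951927
t 16.3 pos [584.8 111.9  46.6] yaw -6.9 tilt [-0. -0.] j6 1.84 F [ 0.6 -0.3 -0.6] open 0.9 grip 0.1
turn az -0.2 then shift [ 0.   -0.4   0.16]  | or shift first [ 0.   -0.4   0.16]
```

View pics/w3.png

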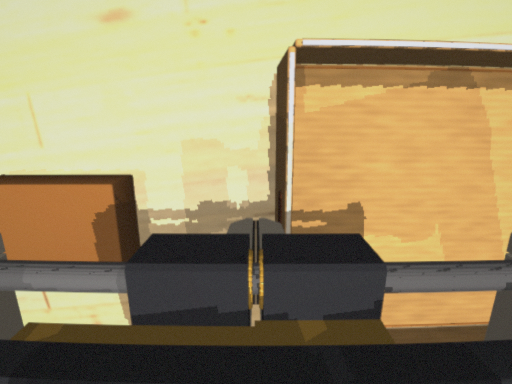

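The left side is nearly upright: its top edge runs from (295,45) to (288,230). I'll push a little further until it meets the stop.

```bash
python3 -m jog '[0,0.15,0,0,0,0,0,0.1,0,0,0,0,0,0,0,0,0,0,0,0,0,0,0,0]'; python3 -m jog '[0,0.1,0,0,0,0,0,0.1,0,0,0,0,0,0,0,0,0,0,0,0,0,0,0,0]'
```

```text
t: 16.63
tool_pos: [584.6, 111.4, 46.6]
eef_rot: [[0.993, -0.119, 0.001], [-0.119, -0.993, 0.004], [0.0, -0.004, -1.0]]
contact_force: [2.8, 18.0, -2.4]
opening: 0.7
grasp_force: 8.5
t: 16.97
tool_pos: [584.6, 111.1, 46.8]
eef_rot: [[0.993, -0.118, 0.002], [-0.118, -0.993, 0.007], [0.001, -0.007, -1.0]]
contact_force: [4.6, 30.9, -5.8]
opening: 0.4
grasp_force: 15.4
```

```bash
python3 -m jog '[0,-1.7,0,0,0,0,0,-1.7,0,0,0,0,0,0,-4,0,0,0,0,0,-4,0,0,0,0,3.8,0,0,0,0,0,3.8,0,0,0,0,0,3.8,0,0,0,0,0,3.8,0,0,0,0,0,3.8,0,0,0,0,0,3.8,0,0,0,0]'>/dev/null
python3 -m jog '[0,3.8,0,0,0,0,0,3.8,0,0,0,0,0,3.8,0,0,0,0,0,0.8,0,0,0,0,0,0,0,0,0,0,0,0,0,0,0,0]'
python3 -c "
from h import *
tr(0,-188,32)"
```

```text
t: 18.3
tool_pos: [546.4, -206.2, 126.5]
eef_rot: [[0.993, -0.12, -0.0], [-0.12, -0.993, 0.0], [-0.0, -0.0, -1.0]]
contact_force: [0.3, 0.6, -0.3]
opening: 0.5
grasp_force: 0.0
t 18.3 pos [ 546.4 -206.2  126.5] yaw -6.9 tilt [-0.  0.] j6 1.29 F [ 0.3  0.6 -0.3] open 0.5 grip 0.0
turn az -0.3 then shift [ 0.13 -0.04  9.45]  | or shift first [ 0.13 -0.04  9.45]
```

```bash
python3 -m jog '[0.1,0,3,0,0,-0.2,0,0,3,0,0,0,0,0,2.5,0,0,0,0,0,0.9,0,0,0,0,0,0,0,0,0,0,-1,0,0,0,0,0,-1,0,0,0,0,0,-0.6,-0.2,0,0,0,0,-0.5,-0.3,0,0,0,0,-0.5,-0.3,0,0,0]'
python3 -m jog '[0,-0.5,-0.2,0,0,0,0,-0.5,-0.2,0,0,0,0,-0.4,-0.1,0,0,0,0,-0.3,-0.1,0,0,0,0,-0.3,0,0,0,0,0,-0.1,0,0,0,0,0,0,0,0,0,0,0,0,0,0,0,0]'
python3 -c "
from h import *
tr(0,-131,46)"
```

```text
t: 19.13
tool_pos: [552.2, -169.8, 42.0]
eef_rot: [[0.993, -0.115, 0.001], [-0.115, -0.993, -0.0], [0.001, 0.0, -1.0]]
contact_force: [0.2, -1.1, 0.3]
opening: 0.4
grasp_force: 0.3
t: 19.8
tool_pos: [554.0, -151.1, 46.9]
eef_rot: [[0.993, -0.116, -0.0], [-0.116, -0.993, -0.003], [0.0, 0.003, -1.0]]
contact_force: [-3.0, -12.1, 3.1]
opening: 0.5
grasp_force: 6.3
t 19.8 pos [ 554.  -151.1   46.9] yaw -6.7 tilt [-0.    -0.003] j6 1.38 F [ -3.  -12.1   3.1] open 0.5 grip 6.3
turn az -0.0 then shift [ 0.01 -0.18  0.09]  | or shift first [ 0.01 -0.18  0.09]
```

```bash
python3 -m jog '[0,-0.2,0,0,0,0,0,0,0,0,0,0,0,0,0,0,0,0]'
python3 -m jog '[0,1.7,0,0,0,0,0,1.7,0,0,0,0,0,2,-3,0,0,0,0,3,-3,0,0,0,0,3,-3,0,0,0,0,3.5,-2,0,0,0,0,3.5,-1,0,0,0,0,3.5,0,0,0,0,0,3.5,0,0,0,0,0,2,0,0,0,0]' 0.6 >/dev/null
python3 -m jog '[0,0,0,0,0,-7,0,0,0,0,0,-7,0,0,0,0,0,-7,0,0,0,0,0,-7,0,0,0,0,0,-7,0,0,0,0,0,-7,0,0,0,0,0,-7,0,0,0,0,0,-7,0,0,0,0,0,-7,0,0,0,0,0,-7]' >/dev/null
python3 -m jog '[0,0,0,0,0,-7,0,0,0,0,0,-7,0,0,0,0,0,-4.5,0,0,0,0,0,0,0,0,0,0,0,0]' >/dev/null
python3 - <<'E'
from h import *
a,d,s=grab('wrist','w4.png');X=cloud('wrist',d,s)
m=(abs(X[...,2]-17)<9)&(X[...,2]>8.5)&(X[...,1]<-180)
print(*blobs(X,m,150),sep='\n')
hsv=cv2.cvtColor(a,cv2.COLOR_RGB2HSV);o=((hsv[...,0]<12)&(hsv[...,1]>150)&(hsv[...,2]>130))&(X[...,2]<60)
print('orange',*blobs(X,o,100),sep='\n')
a,d,s=grab('side','s4.png');go(533,-352,100,81.7)
E
```

```text
t: 20.05
tool_pos: [554.1, -150.8, 47.0]
eef_rot: [[0.993, -0.117, -0.0], [-0.117, -0.993, -0.006], [0.0, 0.006, -1.0]]
contact_force: [-4.5, -25.7, 0.4]
opening: 0.7
grasp_force: 13.1
([374, 19, 32, 214, 1729], [671.3, -390.8, 5.1, 227.4, 3.5], [10.6, 18.5, 25.2])
([246, 59, 27, 176, 2475], [531.3, -388.9, 188.4, 26.6, 82.3], [12.7, 20.2, 24.7])
([171, 107, 39, 84, 2841], [458.4, -374.9, 88.6, 35.7, 82.0], [16.2, 17.9, 19.1])
([91, 110, 53, 86, 2853], [378.5, -367.6, 89.0, 36.1, 89.9], [13.1, 17.9, 19.2])
([179, 304, 18, 22, 236], [415.2, -579.8, 34.4, 19.1, 60.4], [10.8, 14.4, 15.6])
orange
([247, 59, 25, 90, 1833], [537.8, -340.0, 88.9, 24.7, 82.4], [15.3, 21.7, 24.7])
t 22.2 pos [ 522.7 -418.8  165.4] yaw 81.7 tilt [-0.  0.] j6 -0.57 F [-0.1  0.1 -0.5] open 55.4 grip 0.0
turn az -0.0 then shift [6.76 0.05 6.54]  | or shift first [6.76 0.05 6.54]
```

View pics/w4.png

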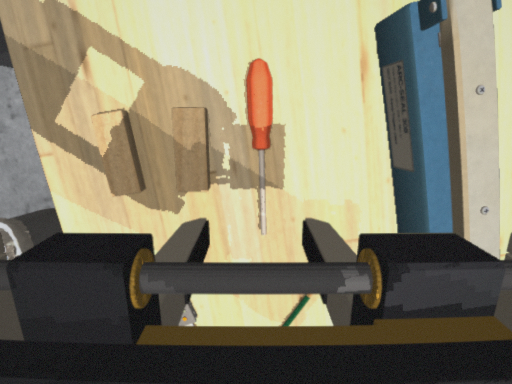

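View pics/s4.png

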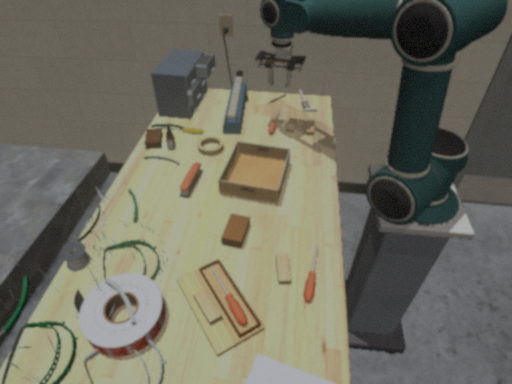

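All four sides are upright in the side view, tray (222-290, 145-200). In the wrist view the driver's handle is at (260,60-150), and the stop beside it (190,148) is clear of the fingers. Grasping it.

```bash
python3 -m jog '[3.2,0.1,3,0,0,-0.3,3.35,0.1,3,0,0,-0.3,0,0.1,3,0,0,0,0,0,3,0,0,0,0,0,2,0,0,0,0,0,1,0,0,0,0,0,0.8,0,0,0,0,0,0,0,0,0,0,0,0,0,0,0]'
python3 -c "
from h import *
go(535.7,-354.3,3,82.3)"
```

```text
t: 22.98
tool_pos: [534.5, -358.8, 12.2]
eef_rot: [[0.132, 0.991, 0.001], [0.991, -0.132, -0.001], [-0.0, 0.001, -1.0]]
contact_force: [0.3, 1.0, -0.1]
opening: 55.7
grasp_force: 0.0
t 23.0 pos [ 534.5 -358.8   12.2] yaw 82.4 tilt [ 0.001 -0.001] j6 -0.50 F [ 0.3  1.  -0.1] open 55.7 grip 0.0
turn az 0.1 then shift [0.46 0.06 0.92]  | or shift first [0.46 0.06 0.92]
```

```bash
python3 -m jog '[0.4,0.06,0.5,0,0,0,0,0,0.35,0,0,0,0,0,0,0,0,0]'
python3 -m jog '[0,0,0,0,0,0,0,0,0,0,0,0,0,0,0,0,0,0,0,0,0,0,0,0,0,0,0,0,0,0,0,0,0,0,0,0]' 0.1 30
python3 -m jog '[0,0,-1,0,0,0,0,0,-2,0,0,0,0,0,-2,0,0,0,0,0,0,0,0,0,0,0,0,0,0,0]'
python3 -c "
from h import *
tr(45,35,150,90)"
```

```text
t: 23.23
tool_pos: [535.3, -354.3, 2.7]
eef_rot: [[0.131, 0.991, 0.0], [0.991, -0.131, -0.0], [-0.0, 0.0, -1.0]]
contact_force: [-0.4, 0.2, -0.3]
opening: 55.5
grasp_force: 0.0
t: 23.73
tool_pos: [535.3, -354.6, 2.9]
eef_rot: [[0.131, 0.991, 0.0], [0.991, -0.131, -0.0], [-0.0, 0.0, -1.0]]
contact_force: [-0.2, 0.6, 1.0]
opening: 24.4
grasp_force: 30.0
t: 24.15
tool_pos: [535.8, -354.9, 54.4]
eef_rot: [[0.132, 0.991, 0.002], [0.991, -0.132, -0.001], [-0.001, 0.002, -1.0]]
contact_force: [0.3, -0.1, -0.7]
opening: 24.3
grasp_force: 30.0
t 24.1 pos [ 535.8 -354.9   54.4] yaw 82.4 tilt [ 0.002 -0.001] j6 -0.49 F [ 0.3 -0.1 -0.7] open 24.3 grip 30.0
turn az -0.9 then shift [37.23  3.97 -9.56]  | or shift first [37.29  3.37 -9.56]
```

```bash
python3 -m jog '[0,0,-3.2,0,0,-0.9,0,0,-3.2,0,0,0,0,0,-3.2,0,0,0,3.7,0.4,0,0,0,0,3.7,0.4,0,0,0,0,3.7,0.4,0,0,0,0,3.7,0.4,0,0,0,0,3.7,0.4,0,0,0,0,3.7,0.4,0,0,0,0,3.7,0.4,0,0,0,0]'>/dev/null
python3 -m jog '[3.7,0.4,0,0,0,0,3.7,0.4,0,0,0,0,3.7,0.4,0,0,0,0,0.2,0,0,0,0,0,0,0,0,0,0,0,0,0,0,0,0,0]'
python3 - <<'E'
from h import *
a,d,s=grab('wrist','w5.png');tr(45,35,14,90)
E
```

```text
t: 25.48
tool_pos: [617.8, 10.2, 147.9]
eef_rot: [[0.115, 0.993, -0.001], [0.993, -0.115, -0.0], [-0.0, -0.001, -1.0]]
contact_force: [0.3, -0.3, -0.3]
opening: 24.4
grasp_force: 30.0
t 25.5 pos [617.8   9.6 148.1] yaw 83.3 tilt [-0.001 -0.   ] j6 0.09 F [ 0.3 -0.5 -0.1] open 24.5 grip 30.0
turn az -0.0 then shift [ 0.08  0.04 13.41]  | or shift first [ 0.08  0.04 13.41]
```

View pics/w5.png

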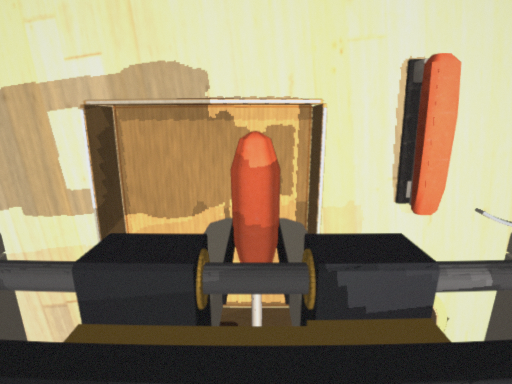

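The driver is held square over the tray, with its handle at (255,132-260) inside the sides. Lowering and releasing.

```bash
python3 -m jog '[0.1,0,3,0,0,0,0,0,3,0,0,0,0,0,3,0,0,0,0,0,2,0,0,0,0,0,1,0,0,0,0,0,0.8,0,0,0,0,0,0,0,0,0,0,0,0,0,0,0,0,0,0.4,0,0,0,0,0,0,0,0,0]'
python3 -m jog '[0,0,0.1,0,0,0,0,0,0,0,0,0,0,0,0,0,0,0]'
```

```text
t: 26.37
tool_pos: [618.6, 11.2, 17.4]
eef_rot: [[0.116, 0.993, 0.001], [0.993, -0.116, -0.0], [0.0, 0.001, -1.0]]
contact_force: [-0.2, -0.2, 0.1]
opening: 24.4
grasp_force: 30.0
t: 26.62
tool_pos: [618.3, 11.4, 16.1]
eef_rot: [[0.116, 0.993, 0.0], [0.993, -0.116, -0.0], [0.0, 0.0, -1.0]]
contact_force: [-0.4, -0.1, -1.1]
opening: 24.3
grasp_force: 30.0
```

```bash
python3 -m jog '[0,0,0.25,0,0,0,0,0,0,0,0,0,0,0,0,0,0,0]'
python3 -m jog '[0,0,0,0,0,0,0,0,0,0,0,0,0,0,0,0,0,0,0,0,0,0,0,0,0,0,-1,0,0,0,0,0,-3,0,0,0,0,0,-4,0,0,0,0,0,-4,0,0,0,0,0,-2,0,0,0,0,0,0,0,0,0]' 0.5
python3 - <<'E'
from h import *
a,d,s=grab('side');X=cloud('side',d,s)
hsv=cv2.cvtColor(a,cv2.COLOR_RGB2HSV);o=((hsv[...,0]<12)&(hsv[...,1]>150)&(hsv[...,2]>120))&(X[...,2]<60)
print('orange',*blobs(X,o,8),sep='\n')
inb=(X[...,0]>200)&(X[...,0]<550)&(abs(X[...,1])<450)&(X[...,2]>9)&(X[...,2]<35)
print(*blobs(X,inb,50),sep='\n')
go(361,320,150,82.6)
E
```

```text
t: 26.87
tool_pos: [618.2, 11.4, 13.3]
eef_rot: [[0.116, 0.993, -0.0], [0.993, -0.116, 0.0], [0.0, -0.0, -1.0]]
contact_force: [1.0, -0.4, -0.2]
opening: 24.3
grasp_force: 30.0
t: 27.7
tool_pos: [620.0, 11.3, 160.2]
eef_rot: [[0.116, 0.993, 0.008], [0.993, -0.116, -0.0], [0.001, 0.008, -1.0]]
contact_force: [0.4, 1.2, 0.6]
opening: 46.6
grasp_force: 0.0
orange
([305, 292, 2, 6, 8], [382.9, 447.0, 2.7, 12.6, 3.1], [17.4, 20.4, 23.1])
([306, 297, 6, 4, 10], [373.4, 455.4, 15.1, 5.5, 37.6], [16.6, 18.7, 21.2])
([230, 306, 16, 19, 60], [550.7, 530.0, 11.0, 59.6, 48.9], [25.9, 30.0, 33.3])
([285, 118, 12, 14, 110], [459.7, -372.7, 93.5, 35.7, 81.8], [10.9, 17.3, 20.8])
([306, 120, 8, 14, 101], [379.0, -370.2, 30.7, 97.9, 0.7], [12.3, 17.9, 20.9])
([260, 151, 28, 38, 686], [516.8, -48.3, 174.9, 85.5, 82.3], [9.7, 12.3, 28.8])
([257, 159, 33, 43, 152], [473.1, 13.0, 226.4, 65.0, 64.9], [12.6, 23.5, 33.8])
([303, 245, 15, 53, 292], [365.4, 362.8, 176.6, 26.6, 82.6], [12.2, 19.7, 24.8])
([269, 260, 16, 31, 389], [463.0, 391.4, 35.7, 91.3, 10.2], [13.7, 17.8, 20.3])
t 27.8 pos [619.2  11.3 157. ] yaw 83.3 tilt [ 0.005 -0.   ] j6 0.09 F [ 0.   0.1 -0.2] open 46.6 grip 0.0
turn az 0.7 then shift [ 27.29 -29.58   0.7 ]  | or shift first [ 27.67 -29.23   0.7 ]
```

```bash
python3 -m jog '[2.5,-2.68,0,0,0,0.7,2.5,-2.68,0,0,0,0,2.5,-2.68,0,0,0,0,2.5,-2.68,0,0,0,0,2.5,-2.68,0,0,0,0,2.5,-2.68,0,0,0,0,2.5,-2.68,0,0,0,0,2.5,-2.68,0,0,0,0,2.5,-2.68,0,0,0,0,2.5,-2.68,0,0,0,0]' 0.6 >/dev/null
python3 -m jog '[2.3,-2.7,0,0,0,0,0,0,0,0,0,0,0,0,0,0,0,0]' 
python3 - <<'E'
from h import *
a,d,s=grab('wrist');X=cloud('wrist',d,s)
m=(abs(X[...,2]-17)<9)&(X[...,2]>8.5)&(X[...,1]>180)
print(*blobs(X,m,150),sep='\n')
hsv=cv2.cvtColor(a,cv2.COLOR_RGB2HSV);o=((hsv[...,0]<12)&(hsv[...,1]>150)&(hsv[...,2]>130))&(X[...,2]<60)
print('orange',*blobs(X,o,100),sep='\n')
go(370,403,3,82.6)
E
```

```text
t: 28.83
tool_pos: [358.9, 320.4, 152.5]
eef_rot: [[0.125, 0.992, -0.001], [0.992, -0.125, -0.001], [-0.001, -0.001, -1.0]]
contact_force: [-0.1, 0.9, -0.1]
opening: 55.6
grasp_force: 0.0
([415, 0, 97, 117, 5801], [605.7, 437.2, 64.6, 156.0, 38.6], [10.0, 11.9, 23.3])
([243, 37, 28, 187, 2784], [366.8, 368.6, 187.8, 26.2, 83.7], [12.8, 20.3, 24.7])
([321, 50, 56, 99, 3479], [461.8, 392.0, 36.3, 90.4, 10.4], [15.6, 17.6, 18.9])
([443, 171, 69, 62, 802], [583.5, 284.6, 94.1, 47.2, 42.0], [9.3, 18.0, 25.2])
orange
([244, 37, 27, 96, 2080], [372.2, 416.9, 88.7, 25.2, 82.3], [15.1, 21.7, 24.8])
t 28.9 pos [359.8 319.6 152.6] yaw 82.7 tilt [-0.001 -0.001] j6 0.80 F [ 0.8  0.1 -0.4] open 56.1 grip 0.0
turn az 0.1 then shift [ 8.4  -0.06 14.96]  | or shift first [ 8.4  -0.04 14.96]
```

```bash
python3 -m jog '[3,0,2,0,0,-0.7,3,0.1,2.5,0,0,0,2.44,0,3,0,0,0,0,0,3,0,0,0,0,0,2.5,0,0,0,0,0,1.2,0,0,0,0,0,0.4,0,0,0,0,0,0,0,0,0,0,0,0,0,0,0]'
python3 -c "
from h import *
go(370.7,403.3,3,83.4)"
```

```text
t: 29.63
tool_pos: [372.3, 403.2, 8.7]
eef_rot: [[0.117, 0.993, 0.001], [0.993, -0.117, 0.001], [0.001, 0.001, -1.0]]
contact_force: [0.4, -0.0, 1.1]
opening: 55.6
grasp_force: 0.0
t 29.6 pos [372.3 403.2   8.7] yaw 83.3 tilt [0.001 0.001] j6 0.90 F [ 0.4 -0.   1.1] open 55.6 grip 0.0
turn az -0.1 then shift [-0.01 -0.16  0.57]  | or shift first [-0.01 -0.16  0.57]
```

```bash
python3 -m jog '[0,-0.15,0.4,0,0,0,0,0,0.15,0,0,0,0,0,0,0,0,0]' >/dev/null
python3 -m jog '[0,0,0,0,0,0,0,0,0,0,0,0,0,0,0,0,0,0,0,0,0,0,0,0,0,0,0,0,0,0,0,0,0,0,0,0]' 0.1 30
python3 -m jog '[0,0,-1,0,0,0,0,0,-3,0,0,0,0,0,-4,0,0,0,0,0,-4,0,0,0,0,0,-3,0,0,0,0,0,0,0,0,0,0,0,0,0,0,0]'
python3 -c "
from h import *
tr(-42,35,150,90)"
```

```text
t: 30.38
tool_pos: [369.9, 403.5, 1.9]
eef_rot: [[0.116, 0.993, 0.0], [0.993, -0.116, 0.0], [0.0, 0.0, -1.0]]
contact_force: [0.1, 0.2, 0.8]
opening: 24.9
grasp_force: 30.0
t: 30.97
tool_pos: [370.4, 403.9, 154.2]
eef_rot: [[0.116, 0.993, 0.003], [0.993, -0.116, 0.003], [0.003, 0.002, -1.0]]
contact_force: [-1.0, -0.4, -1.3]
opening: 24.6
grasp_force: 30.0
t 31.0 pos [370.4 403.9 154.2] yaw 83.3 tilt [0.003 0.003] j6 0.90 F [-1.  -0.4 -1.3] open 24.6 grip 30.0
turn az -0.0 then shift [-36.22  20.47   0.42]  | or shift first [-36.22  20.48   0.42]
```

```bash
python3 -m jog '[-3.3,1.86,0,0,0,0,-3.3,1.86,0,0,0,0,-3.3,1.86,0,0,0,0,-3.3,1.86,0,0,0,0,-3.3,1.86,0,0,0,0,-3.3,1.86,0,0,0,0,-3.3,1.86,0,0,0,0,-3.3,1.86,0,0,0,0,-3.3,1.86,0,0,0,0,-3.3,1.86,0,0,0,0]' >/dev/null
python3 -m jog '[-3.2,1.87,0,0,0,0,0,0,0,0,0,0,0,0,0,0,0,0]'
python3 - <<'E'
from h import *
a,d,s=grab('wrist','w6.png');tr(-42,35,14,90)
E
```

```text
t: 32.05
tool_pos: [531.0, 18.6, 150.1]
eef_rot: [[0.119, 0.993, -0.003], [0.993, -0.119, 0.0], [-0.0, -0.003, -1.0]]
contact_force: [-1.0, 0.2, -0.2]
opening: 24.5
grasp_force: 30.0
t 32.1 pos [530.7  19.8 150.4] yaw 83.3 tilt [-0.002  0.   ] j6 0.11 F [-0.3  0.6 -2. ] open 24.7 grip 30.0
turn az -0.1 then shift [ 0.08  0.1  13.64]  | or shift first [ 0.08  0.1  13.64]
```

View pics/w6.png

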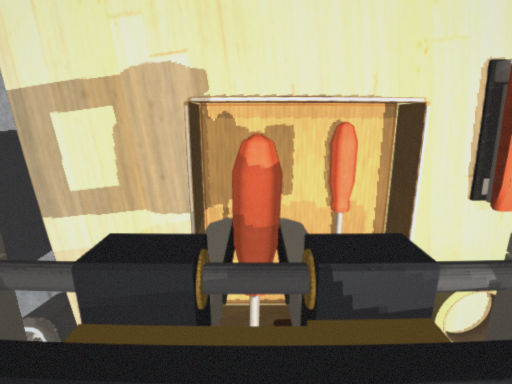

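The first driver lies flat at (343,122-235), and the second is held clear of it. Lowering.

```bash
python3 -m jog '[0,0.1,3,0,0,0,0,0,3,0,0,0,0,0,3,0,0,0,0,0,2,0,0,0,0,0,1.5,0,0,0,0,0,0.8,0,0,0,0,0,0,0,0,0,0,0,0,0,0,0,0,0,0,0,0,0]'
```

```text
t: 32.85
tool_pos: [532.8, 20.5, 20.0]
eef_rot: [[0.115, 0.993, 0.001], [0.993, -0.115, 0.0], [0.0, 0.001, -1.0]]
contact_force: [-0.2, -0.7, -1.4]
opening: 24.7
grasp_force: 30.0
```

```bash
python3 -m jog '[0,0,0.5,0,0,0,0,0,0.2,0,0,0,0,0,0,0,0,0,0,0,0,0,0,0]'
python3 -m jog '[0,0,0,0,0,0,0,0,0,0,0,0,0,0,0,0,0,0,0,0,0,0,0,0,0,0,-1,0,0,0,0,0,-3,0,0,0,0,0,-4,0,0,0,0,0,-4,0,0,0,0,0,-4,0,0,0,0,0,-4,0,0,0]' 0.5
python3 -m jog '[-4,0,0,0,0,0,-4,0,0,0,0,0,-4,0,0,0,0,0,-2,0,-2,0,0,0,0,0,-2,0,0,0,0,0,0,0,0,0,0,0,0,0,0,0]'
python3 - <<'E'
from h import *
a,d,s=grab('wrist','w7.png');X=cloud('wrist',d,s);P=X[(abs(X[...,0]-568)<148)&(abs(X[...,1]+22)<165)&(X[...,2]>25)&(X[...,2]<75)]
print(np.round(fit_tray(P[::2],(569.5,-19.2,-.116,1.58,1.58,1.58,1.58))[0],3))
hsv=cv2.cvtColor(a,cv2.COLOR_RGB2HSV);o=((hsv[...,0]<12)&(hsv[...,1]>150)&(hsv[...,2]>120))&(X[...,2]<60)
print(*blobs(X,o,100),sep='\n');grab('side','s7.png')
E
```

```text
t: 33.18
tool_pos: [532.3, 20.0, 11.9]
eef_rot: [[0.116, 0.993, 0.0], [0.993, -0.116, 0.0], [0.0, 0.0, -1.0]]
contact_force: [0.1, 0.1, -1.2]
opening: 24.8
grasp_force: 30.0
t: 34.02
tool_pos: [531.7, 20.0, 214.7]
eef_rot: [[0.116, 0.993, 0.001], [0.993, -0.116, 0.0], [0.0, 0.001, -1.0]]
contact_force: [0.5, 0.2, -0.2]
opening: 46.5
grasp_force: 0.0
t: 34.6
tool_pos: [516.2, -119.4, 253.5]
eef_rot: [[0.117, 0.993, 0.002], [0.993, -0.117, -0.001], [-0.0, 0.002, -1.0]]
contact_force: [0.7, 0.5, -0.0]
opening: 46.9
grasp_force: 0.0
[ 5.69578e+02 -1.79050e+01 -1.17000e-01  1.61400e+00  1.61000e+00
  1.58000e+00  1.60400e+00]
([449, 0, 32, 82, 1701], [788.2, 10.1, 92.0, 27.4, 85.3], [35.8, 42.4, 45.2])
([314, 5, 22, 78, 1283], [618.8, 25.9, 89.6, 25.5, 83.0], [24.0, 31.1, 34.7])
([245, 7, 21, 78, 1293], [533.8, 32.7, 89.2, 25.1, 82.8], [24.7, 31.6, 34.8])
```

View pics/w7.png

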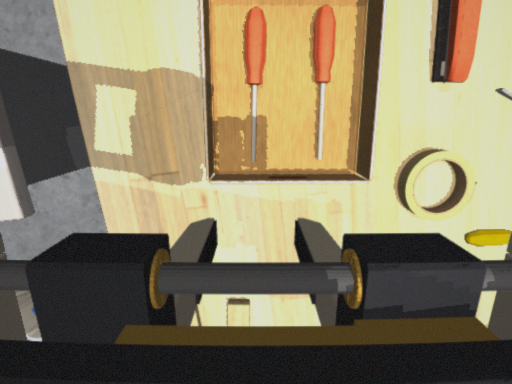

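View pics/s7.png

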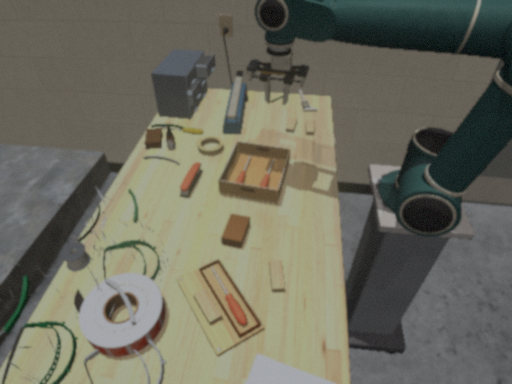

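Both drivers lie flat in the tray (255 and 323, 8-160) with all four sides upright. The bench has no driver left, and the stops, stapler, tape and samples are in place.

```bash
python3 -c "
from station import ctrl
print(ctrl.job_done())"
```

```text
the job is handed in; nothing more can be done
None
```

The job is handed in: the sanding block is on the bench clear of the tray, all four sides are upright, and both loose screwdrivers (the framed kind) lie flat inside; the robot touched nothing else, though the left-hand stop block got knocked a few centimetres aside during the run while the arm was elsewhere.

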